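Roll a tube blank up the loading ramp of a tube-facing machine

ROBOT

A 6-joint arm with a two-finger parallel gripper is mounted at the origin on the work surface. World frame = base frame: x ahead of the robot, y to its left, z up, the work surface at z = 0. Lengths are in m, angles in rad, forces in N, time in s.
With the tool pointing down it reaches from about 0.35 to 1 m from the base axis. Payload 7.1 kg.
Tool frame: the origin (TCP) lies midway between the tips of the shut fingers; the grasp point (between the pads) lies 19 mm behind it (tcp_to_grasp is the z of the grasp point in the tool frame, in m); z points along the fingers, x is the direction in which the jaws open and shut, and the axes are right-handed (so a half turn about z gives the same grasp; the last joint's range is limited). The gripper opens to 85 mm and grips with 20 to 120 N. Pads are 22 mm wide; open, the fingers measure 114 mm over their backs; the gripper's body (76 mm by 85 mm) begins 54 mm behind the grasp point. The pads swing forward as they close: fully open they stand 13 mm farther back than shut.
Start: joints at [-1.239, 0.423, 1.63, -0, 1.089, -0.019], TCP at [0.215, -0.587, 0.231] pointing down, gripper open.
Joint ranges: [-3, 3], [-0.9, 2.11], [0.09, 2.58], [-1.31, 4.45], [0.11, 2.69], [-2.54, 2.54]. Speed limits (rad/s): [2.39, 2.39, 3.01, 3.14, 3.14, 3.14].

INTERFACE

Orientations are given as a unit quaternion [w, x, y, z].
In Python, from workcell import * gives the robot as it stands.
- The arm moves only by the tool step_arm, never from a script. Its argument "rows" is a list of rows, each a list of 3 entries, a list of its own where there are three numbers: the shift along the world's x, y, z in m, then the turn, a rotation vector about the world's x, y, z in degrees, then the opening, from 0 (shut) to 1 (fully open). In form: [[[dx, dy, dz], [wx, wy, wz], jaw], ...]. A call has 1 to 10 rows; each row is the pose to reach, as a shift and turn from the pose commanded when the call began; what a row does not reach only later rows make up. A row lasts 1/12 s, in which the tool goes at most 41.7 mm and 7.16 degrees, less where a joint would pass 70% of its speed; a pose out of reach is approached as far as the arm can. A call with a gripper value outside its range is refused whole. The fingers move at their own pace and stop on an object; "grip_force" is the grip in N (left out, the last holds). Time passes only in rows, so rows that repeat a pose let the fingers close. It gives the time, the measured TCP pose, the force and the opening at its end, in the units of the state.
- state(): the state, without advancing time (a new reading comes with each control period).
- grab_frame(name): name is "scene" or "top" or "wrist"; returns (picture, depth): 384x512x3 uint8, red, green, blue; 384x512 float32, m along the optical axis (not along the pixel's ray), 0 where there is no reading.
- camera_model(name): a dict with "intrinsics" (3x3 intrinsics, pixels), "pose" (4x4, takes a point from camera to world coordinates). Camera axes: x right, y up, looking along -z (the intrinsics and any distortion apply to the point x, -y, -z); pixel columns grow to the right and rows downward; lengths in m; the calibration is good to about 2 mm. A picture is of the moment at which its call begins: read the wrist's pose just before it. camera_model takes no time and is no camera call; for the wrist camera it gives the pose at the moment of the call.
- close_job(): hands the job in, once; it reports no verdict.
Trained networks look in the newest picture that a camera, given by its name, has taken for a name from the list of things; names that differ only in an ending like _2 or _b are one class to them, and where a whole thing is asked for, a point or a joint stands for the part that bears it (a point fixed in the world has none). Each returns a list of dicts, best first, with "confidence" (0 to 1); they miss things now and then, are a little off and sometimes report something else, mostly with a low value. They report only what shows in the picture. A call takes as long as a camera call.
- silhouettes(camera, target): "region" (384x512 bool, what is visible of it) and "centre" ([column, row] in pixels, amid what is visible of it).
The state is a dict: "clock": time; "joints": joint angles; "joint_velocities": joint speeds; "joint_efforts": joint torques, N m; "eef_pos": TCP position; "ee_rot": TCP orientation; "wrist_force": force on the tool from outside, world axes, zero at the start; "wrist_torque": the same for the moment, N m; "gripper_width": finger opening in m.
Only numpy, scipy, OpenCV 4.12 (cv2) and the standard library are available. Lean on these libraries where they do the work, as an engineer would, in place of code of your own. Each camera call takes 0.05 s, during which the arm holds its last target.

TASK

Load the facing machine: with your fingertips behind the short steel tube that lies on the loading shelf, push it gently and steadily up the ramp, over the crest and into the vee rest until it lies home against the rear jaw, then take the hand away. Keep behind it all the way so that it never runs loose on the ramp or rolls back to the front lip, and only push it: do not squeeze it or pick it up. Leave the standing tube, the mug and the mallet as they are.

Things in the scene. Friction and masses are not known exactly. Their poses are not given: they have to be found in the camera images.
- tube: The tube to load: plain steel tube lying on its side, 44 mm outside diameter, 120 mm long, about 0.25 kg (0.17 to 0.35), ends open to look at. Origin at its middle, on its axis; its own y axis runs along the tube, x and z turn as it rolls. It starts on the flat loading shelf, up to 5 degrees askew, up to 15 mm off the middle. It rolls very easily: let go on the ramp and it rolls back.
- machine: Low grey bench machine, fixed, that faces tube ends. Level frame: origin on the bench (z 0) under the ramp's foot, mid-width; x points up the ramp, y to the motor, z up. Along x: flat loading shelf, 12 mm high, from -80 (front lip) to 0; ramp to the crest at 140, 31.7 high; vee rest falling at 20 degrees to 170, 20.8 high; there the rear jaw. Side guides 150 mm apart stand 11 mm above shelf and ramp.
- jaw_top (a point): Middle of the top edge of the rear jaw, the tube's stop: a steel plate 110 mm wide that leans back 20 degrees from upright; x 185 mm, z 63 mm in the machine's frame. Behind it, x 192 to 265 mm, the jaw's body and a swing clamp turned away, up to 90 mm high.
- cutter (a point): Tip of the cone cutter, on the axis of a tube lying home: y 90 mm in the machine's frame. From it the cutter, bearing block and motor run on to y 310 mm, between x 110 and 235 mm, up to 110 mm high.
- ramp: Sheet-steel loading ramp of the machine, 150 mm wide between its guides, 141 mm long along the slope. Origin at its foot, on its top face, mid-width; x up the slope (8 degrees), z square to its face. The tube's axis is 22 mm above its face when lying on it.
- front_lip: Low steel lip across the robot-side end of the loading shelf, 6 mm thick, 7 mm high (top 19 mm above the bench). Origin at the middle of its foot, on the shelf.
- home (a point): Where the tube's middle lies when the tube is home in the vee rest, touching flank and rear jaw: x 157 mm, z 49 mm in the machine's frame; axes as the machine's. Over the crest the tube's axis stands 4.7 mm higher than here, so past the crest it settles in by itself and stays.
- crest (a point): Middle of the edge where the ramp ends and the vee rest begins (x 140 mm, z 31.7 mm in the machine's frame); axes as the machine's.
- standing_tube: Bystander: steel tube standing on end on the bench, 44 mm diameter, 150 mm high, beside the machine (-y). Origin at the centre of its foot.
- mug: Bystander: white mug, 80 mm wide, 92 mm high, on the bench at the machine's +y side. Origin at the centre of its foot.
- mallet: Bystander: black rubber mallet lying on the bench, on the -y side beyond the standing tube; head 58 mm by 85 mm, about 300 mm long in all. Origin under the head, handle to its own -x.

How it is judged:
On the way, in this order (a step that is already met when the one before it is completed fails the run):
1. the tube is on its way up the ramp, pushed by the fingers (x of tube in the frame of ramp between 0.04 and 0.12 m and contact force between the fingers and tube above 0.05 N).
2. the tube lies in the vee rest against the rear jaw (x of tube in the frame of home between -0.005 and 0.005 m and z of tube in the frame of home between -0.004 and 0.003 m and y of tube in the frame of home between -0.025 and 0.025 m and angle between the y axis of tube and the y axis of machine, either way round below 0.05 rad), for 0.2 s.
At the end, for the whole second after the job is handed in: The tube's middle is within 5 mm fore and aft and 3 mm in height of the home point and within 25 mm of it lengthways, its axis within 0.05 rad of the machine's y axis, at rest; the bystanders are within 20 mm of where they stood, and upright (all of step 2 and linear speed of tube below 0.01 m/s and angular speed of tube below 0.3 rad/s and distance of each of standing_tube, mug, mallet from where it was at the start of the episode below 0.02 m and angle between each of standing_tube, mug, mallet's own z axis and vertical below 0.15 rad); the robot touches nothing.
It fails at once if the tube rolls back against the front lip (contact force between tube and front_lip above 0.1 N).
It fails at once if the tube runs loose on the ramp, up or down (faster than 0.25 m/s with no finger touching it) (x of tube in the frame of ramp between 0 and 0.135 m and linear speed of tube above 0.25 m/s and contact force between the fingers and tube below 0.01 N).
It fails at once if the tube is lifted (its axis more than 36 mm above the plane of the ramp's face, 22 mm when lying on it) (z of tube in the frame of ramp above 0.036 m).
It fails at once if the tube is squeezed or pressed with more than 30 N (contact force between the fingers and tube above 30 N).
It fails at once if a bystander is knocked (moved over 30 mm) (distance of any of standing_tube, mug, mallet from where it was at the start of the episode above 0.03 m).
It also fails if it takes over 32 s, if anything falls off the work surface, if the arm or the gripper's body presses on something with over 40 N, if the wrist force passes 120 N, or if a joint passes its speed limit or range.

## Working session

There is one attempt and no reset: what is moved stays moved. The work goes in short steps, Python scripts to look and compute and a tool call to move; the robot and the scene stay as the last step left them, time stands still between calls to the robot, and variables do not carry over. Pictures are saved under pics/ and viewed, and the job is handed in when it is done.

Besides the shell and the picture viewer there is one more tool, called after "Emit:" by a JSON object that holds its "fn" and its "kwargs", one argument or row to a line. step_arm: Moves the arm, as the interface text tells. Its arguments: {"type":"object","properties":{"rows":{"type":"array"},"grip_force":{"type":"number"}},"required":["rows"]}

```bash
mkdir -p pics; ls
cat > h.py <<'E'
from workcell import *
import numpy as np, cv2
def cloud(cam,depth,m=None):
    K=np.array(m['intrinsics']);T=np.array(m['pose'])
    v,u=np.mgrid[0:384,0:512]
    x=(u-K[0,2])/K[0,0]*depth; y=(v-K[1,2])/K[1,1]*depth
    P=np.stack([x,-y,-depth,np.ones_like(depth)],-1)@T.T
    return P[...,:3]
def save(n,p): cv2.imwrite('pics/'+n,cv2.cvtColor(p,cv2.COLOR_RGB2BGR))
E
python3 - <<'E'
from h import *
print(state())
for c in ['scene','top']:
    p,d=grab_frame(c); m=camera_model(c); save(c+'0.png',p)
    np.savez(c+'0.npz',p=p,d=d,C=cloud(c,d,m))
    print(c,m)
    for t in ['tube','machine','ramp','front_lip','standing_tube','mug','mallet']:
        r=silhouettes(c,t)
        C=cloud(c,d,m)
        for q in r[:2]:
            R=q['region']&(d>0); print(t,round(q['confidence'],2),q['centre'],R.sum(),np.median(C[R],0).round(4) if R.any() else '')
            
        if r: np.save(f'{c}0_{t}.npy',r[0]['region'])
E
```

```text
pics
{'clock': 0.0, 'joints': array([-1.23900522e+00,  4.23843051e-01,  1.63069509e+00,  7.74552134e-06,
        1.08860436e+00, -1.90158460e-02]), 'joint_velocities': array([-0.00019249, -0.00217899,  0.0004409 ,  0.00191672,  0.00196632,
       -0.00078116]), 'joint_efforts': array([ 7.33148318e-04, -5.57382560e+01, -2.81743544e+01,  1.61953267e-04,
        7.28292565e-03, -1.13875603e-05]), 'eef_pos': array([ 0.21462217, -0.58640782,  0.23054231]), 'ee_rot': array([-4.58695535e-04,  8.19649784e-01, -5.72864409e-01, -6.24592799e-04]), 'wrist_force': array([-0.45411088,  0.66827211,  0.76778812]), 'wrist_torque': array([-0.01009541,  0.05503317,  0.02120484]), 'gripper_width': 0.08523573150913095}
scene {'intrinsics': array([[369.2212337 ,   0.        , 248.68621307],
       [  0.        , 369.2212337 , 200.4425756 ],
       [  0.        ,   0.        ,   1.        ]]), 'pose': array([[ 0.80285966, -0.45262133,  0.38800812,  0.99071422],
       [ 0.59615599,  0.6053909 , -0.52735177, -0.59769365],
       [ 0.00379408,  0.65470283,  0.75587685,  0.93475072],
       [ 0.        ,  0. 
[... 791 characters left out ...]
e': array([[ 0.14782109,  0.96562244, -0.21382759,  0.34620034],
       [-0.98901348,  0.14457086, -0.03084813, -0.0123586 ],
       [ 0.00112559,  0.21603837,  0.97638422,  1.03058389],
       [ 0.        ,  0.        ,  0.        ,  1.        ]])}
tube 0.8 [302.3, 220.9] 647 [ 0.4907 -0.1311  0.0524]
tube 0.18 [230.4, 202.6] 838 [0.5098 0.0815 0.0213]
ramp 0.82 [302.9, 186.2] 2502 [ 0.5976 -0.1211  0.0218]
front_lip 0.63 [290.7, 238.1] 85 [ 0.4454 -0.1116  0.0184]
standing_tube 0.88 [361.6, 180.9] 501 [ 0.6092 -0.2674  0.1317]
mug 0.78 [231.9, 203.8] 816 [0.5119 0.0815 0.023 ]
mallet 0.81 [418.9, 225.5] 1437 [ 0.5292 -0.4652  0.0415]
mallet 0.56 [363.1, 181.3] 512 [ 0.6096 -0.2674  0.1312]
```

View pics/scene0.png

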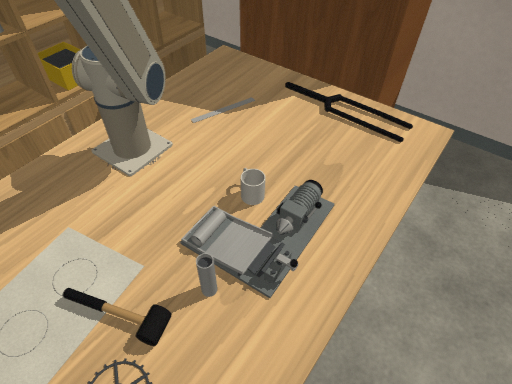

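View pics/top0.png

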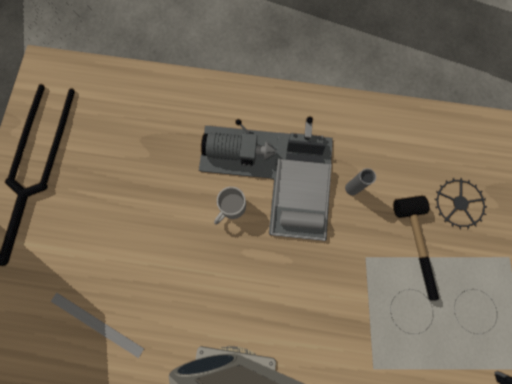

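The scene picture shows the tube at (208,227) on the shelf near the lip, with the standing tube at (207,275) and the mug at (252,187). The ramp runs away from the robot. Next I fit the machine pose and the tube.

```bash
cat > fit.py <<'E'
from h import *
from scipy.optimize import minimize, differential_evolution
def model(X,Y):
    z=np.zeros_like(X); t=np.tan(np.radians(8))
    inn=abs(Y)<.075
    sh=np.where(X<0,.012,np.where(X<.14,.012+X*(.0197/.14),np.where(X<.17,.0317-(X-.14)*np.tan(np.radians(20)),np.nan)))
    z=np.where(inn,sh,np.nan)
    z=np.where(inn&(X<-.074)&(X>-.080),.019,z)
    z=np.where(X<-.086,0,z); 
    z=np.where((abs(Y)>.075)&(abs(Y)<.079),sh+.011,z)
    z=np.where((abs(Y)>.085)&(X<.09),0,z)
    return z
for c in ['top','scene']:
    f=np.load(c+'0.npz'); C=f['C']; d=f['d']
    tb=cv2.dilate(np.load(c+'0_tube.npy').astype(np.uint8),np.ones((7,7)))>0
    ms=(d>0)&~tb&(C[...,2]<.08)&(abs(C[...,0]-.59)<.2)&(abs(C[...,1]+.12)<.13)
    for t in ['mug','standing_tube']:
        ms&=~(cv2.dilate(np.load(f'{c}0_{t}.npy').astype(np.uint8),np.ones((15,15)))>0)
    P=C[ms]
    # bench plane height
    bz=np.median(C[(d>0)&(abs(C[...,2])<.006)][:,2]); print(c,len(P),'bench',bz)
    def cost(p,full=False):
        a=p[2]; q=P[:,:2]-p[:2]; X=q[:,0]*np.cos(a)+q[:,1]*np.sin(a); Y=-q[:,0]*np.sin(a)+q[:,1]*np.cos(a)
        r=P[:,2]-bz-model(X,Y)
        near=(X>-.13)&(X<.165)&(abs(Y)<.11)
        r=np.where(np.isnan(r),.004,r); r=r[near]
        return np.mean(np.minimum(abs(r),.01))-1e-6*near.sum()*0
    b=differential_evolution(cost,[(.45,.62),(-.2,-.05),(-.35,.35)],seed=1,maxiter=150,popsize=20)
    b=b.x,b.fun; print(b, np.degrees(b[0][2]))
    # tube
    a=b[0][2]
    tm=cv2.erode(np.load(c+'0_tube.npy').astype(np.uint8),np.ones((2,2)))>0
    Q=C[tm&(d>0)]; Q=Q[(Q[:,2]-bz>.03)]
    def ct(p):
        n=np.array([-np.sin(p[2]),np.cos(p[2])])
        o=(Q[:,:2]-p[:2])@np.array([n[1],-n[0]])
        return np.mean(np.minimum(abs(np.hypot(o,Q[:,2]-bz-.034)-.022),.006))
    m0=np.median(Q,0)
    r=differential_evolution(lambda p:ct([p[0],m0[1],p[1]]),[(m0[0]-.03,m0[0]+.03),(a-.15,a+.15)],seed=1)
    ta=r.x[1]; ax=np.array([-np.sin(ta),np.cos(ta)])
    s=(Q[:,:2]-[r.x[0],m0[1]])@ax; lo,hi=np.percentile(s,[.5,99.5])
    mid=np.array([r.x[0],m0[1]])+ax*(lo+hi)/2
    q=mid-b[0][:2]
    print('tube mid',mid,'len',hi-lo,'skew deg',np.degrees(ta-a),'machine frame',q@[np.cos(a),np.sin(a)],q@[-np.sin(a),np.cos(a)],r.fun)
E
python3 fit.py
```

```text
top 9764 bench -0.00026418491826063484
(array([ 0.52539787, -0.12420315,  0.04217156]), np.float64(0.002180548486496304)) 2.4162521196610234
tube mid [ 0.49380609 -0.1303057 ] len 0.11813117074339147 skew deg 1.1494670599965118 machine frame -0.03182096211106142 -0.004765245796628864 0.0010997609913624528
scene 7830 bench 0.0008577096804631701
(array([ 0.52717002, -0.12056849,  0.04879116]), np.float64(0.002367208413268163)) 2.7955275306511522
tube mid [ 0.49345548 -0.1296292 ] len 0.11740522390889238 skew deg 0.8245910261089521 machine frame -0.03411633006889173 -0.007405607005320281 0.0013272793704760262
```

Emit:
{"fn": "step_arm", "kwargs": {
  "rows": [
    [[0.019,0.037,0],[0,0,-1.5],1],
    [[0.038,0.074,0],[0,0,-3],1],
    [[0.057,0.111,0],[0,0,-4.5],1],
    [[0.076,0.148,0],[0,0,-6],1],
    [[0.095,0.185,0],[0,0,-7.5],1],
    [[0.114,0.222,0],[0,0,-9],1],
    [[0.133,0.259,0],[0,0,-10.5],1],
    [[0.152,0.296,0],[0,0,-12],1],
    [[0.171,0.333,0],[0,0,-13.5],1],
    [[0.19,0.37,0],[0,0,-15],1]
  ]
}}

```text
clock: 1.63
eef_pos: [0.4054, -0.2151, 0.2317]
ee_rot: [-0.0, 0.737, -0.676, 0.0]
wrist_force: [0.8, -0.9, -0.4]
gripper_width: 0.0854
```

Emit:
{"fn": "step_arm", "kwargs": {
  "rows": [
    [[0.018,0.034,0],[0,0,-1.5],1],
    [[0.03,0.06,-0.01],[0,0,-2.5],1],
    [[0.038,0.08,-0.03],[0,0,-2.5],1],
    [[0.04,0.086,-0.06],[0,0,-2.5],1],
    [[0.04,0.086,-0.09],[0,0,-2.5],1],
    [[0.04,0.086,-0.12],[0,0,-2.5],1],
    [[0.04,0.086,-0.14],[0,0,-2.5],1],
    [[0.04,0.086,-0.15],[0,0,-2.5],1],
    [[0.04,0.086,-0.15],[0,0,-2.5],1],
    [[0.04,0.086,-0.15],[0,0,-2.5],1]
  ]
}}

```text
clock: 2.47
eef_pos: [0.445, -0.131, 0.0816]
ee_rot: [0.0, 0.723, -0.691, -0.0]
wrist_force: [-0.3, 0.1, 0.1]
gripper_width: 0.0854
```

Run:
```python
from h import *
s=state(); print(s['clock'],s['eef_pos'],s['ee_rot'],s['wrist_force'],s['gripper_width'])
q=s['ee_rot']; w,x,y,z=q; print(np.degrees(np.arctan2(2*(x*y+w*z),1-2*(y*y+z*z))))
for c in ['scene','wrist']:
    m=camera_model(c);p,d=grab_frame(c); save(c+'1.png',p); np.savez(c+'1.npz',p=p,d=d,C=cloud(c,d,m))
```

```text
2.4667 [ 0.44503216 -0.13104684  0.08156334] [ 4.34954308e-05  7.22909167e-01 -6.90943067e-01 -1.05907591e-04] [-0.33327153  0.08147762  0.08613597] 0.08538350982733847
-87.40961580315515
```

Run:
```python
import cv2
p=cv2.imread('pics/scene1.png')[150:300,150:340]; cv2.imwrite('pics/scene1z.png',cv2.resize(p,None,fx=4,fy=4))
```

```text
(no output)
```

View pics/scene1z.png

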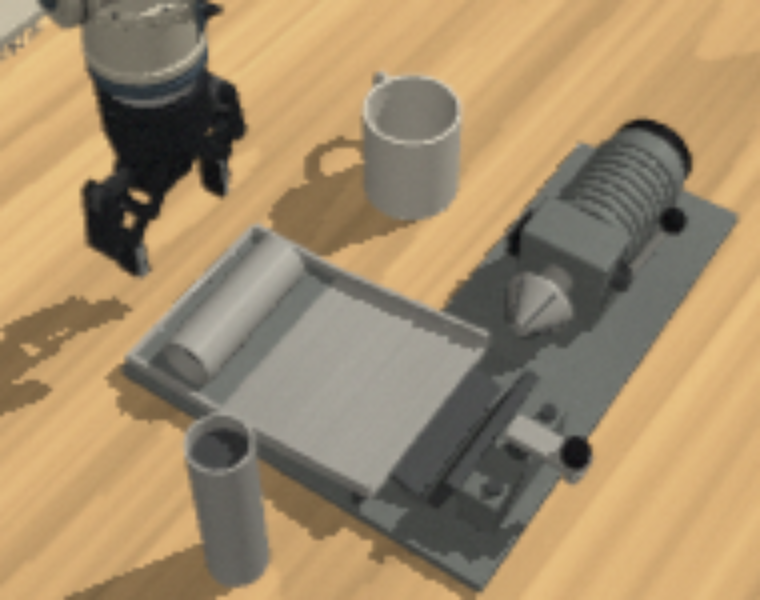

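View pics/wrist1.png

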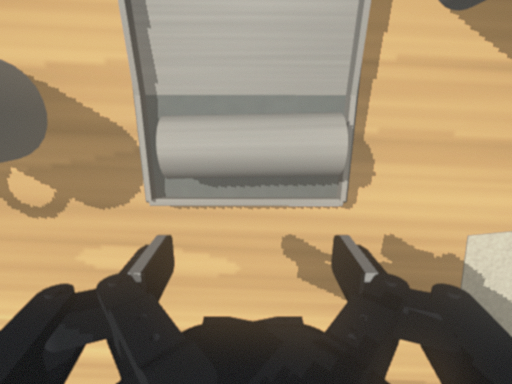

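The wrist view shows the tube at (252,146), parallel to the lip at row 202, with both fingertips at (155,250) and (350,250) behind it. I'll measure the tip geometry and recheck the tube and lip from here.

Run:
```python
import numpy as np
f=np.load('wrist1.npz');C=f['C'];d=f['d']
o=np.array([.5262,-.1225]);a=.0454
q=C[...,:2]-o; X=q[...,0]*np.cos(a)+q[...,1]*np.sin(a);Y=-q[...,0]*np.sin(a)+q[...,1]*np.cos(a);Z=C[...,2]
t=np.array([.44503,-.13105])-o; print('tcp m',t@[np.cos(a),np.sin(a)],t@[-np.sin(a),np.cos(a)])
for c in (140,150,160,165,170,340,350,360):
    for r in range(232,282,8): print(c,r,np.round([X[r,c],Y[r,c],Z[r,c]],4))
for c in (200,250,300):
    print('col',c); 
    for r in range(90,214,6): print(r,np.round([X[r,c],Y[r,c],Z[r,c]],4))
print('row 80'); 
for c in list(range(120,160,4))+list(range(340,380,4)): print(c,np.round([X[80,c],Y[80,c],Z[80,c]],4))
print('row146')
for c in list(range(140,172,3))+list(range(336,364,3)): print(c,np.round([X[146,c],Y[146,c],Z[146,c]],4))
```

```text
tcp m -0.08147439885578549 -0.0048573378602259415
140 232 [-0.1151  0.097  -0.0005]
140 240 [-1.228e-01  9.760e-02  1.000e-04]
140 248 [-0.0738  0.0497  0.1048]
140 256 [-0.0695  0.0432  0.1198]
140 264 [-0.069   0.0403  0.127 ]
140 272 [-0.0695  0.0383  0.132 ]
140 280 [-0.0719  0.0379  0.1337]
150 232 [-0.1152  0.0879 -0.0008]
150 240 [-0.1236  0.089  -0.0014]
150 248 [-0.0697  0.0416  0.1124]
150 256 [-0.069   0.0385  0.1206]
150 264 [-0.0697  0.0366  0.1259]
150 272 [-0.0728  0.0365  0.127 ]
150 280 [-0.0761  0.0366  0.1278]
160 232 [-0.1154  0.0789 -0.0012]
160 240 [-0.0694  0.0394  0.1049]
160 248 [-0.0703  0.0373  0.1113]
160 256 [-0.0733  0.037   0.1133]
160 264 [-0.0768  0.0369  0.1145]
160 272 [-0.0794  0.0363  0.117 ]
160 280 [-0.0084 -0.0061  0.2245]
165 232 [-0.1148  0.0739  0.    ]
165 240 [-0.0695  0.037   0.1047]
165 248 [-0.0726  0.0366  0.107 ]
165 256 [-0.0767  0.0368  0.1075]
165 264 [-0.0802  0.0366  0.109 ]
165 272 [-0.0839  0.0366  0.1102]
165 280 [-0.0878  0.0367  0.111 ]
170 232 [-0.1151  0.0696 -0.0007]
170 240 [-0.0727  0.0367  0.0984]
170 248 [-0.0767  0.0
[... 3302 characters left out ...]
04]
372 [ 0.0146 -0.0993 -0.0006]
376 [ 0.0146 -0.1026 -0.0011]
row146
140 [-0.0338  0.0783  0.0221]
143 [-0.0338  0.0758  0.0228]
146 [-0.0341  0.0746  0.0201]
149 [-0.0348  0.0744  0.0147]
152 [-0.0353  0.0736  0.0105]
155 [-0.0352  0.0708  0.0116]
158 [-0.0298  0.0536  0.0541]
161 [-0.0296  0.0512  0.0555]
164 [-0.0298  0.0498  0.0542]
167 [-0.0296  0.0474  0.0557]
170 [-0.0297  0.0458  0.0548]
336 [-0.0296 -0.0583  0.0556]
339 [-0.0297 -0.0605  0.0548]
342 [-0.0297 -0.0623  0.055 ]
345 [-0.0296 -0.0639  0.0556]
348 [-0.0337 -0.0774  0.0229]
351 [-0.035  -0.0835  0.0123]
354 [-0.0365 -0.0905  0.0001]
357 [-0.0367 -0.0934 -0.0012]
360 [-0.0367 -0.0958 -0.0008]
363 [-0.0365 -0.0978  0.0004]
```

Emit:
{"fn": "step_arm", "kwargs": {
  "rows": [
    [[0,0,-0.015],[0,0,0],1],
    [[0,0,-0.03],[0,0,0],1],
    [[0,0,-0.045],[0,0,0],1],
    [[0,0,-0.056],[0,0,0],1],
    [[0,0,-0.064],[0,0,0],1],
    [[0,0,-0.068],[0,0,0],1],
    [[0,0,-0.068],[0,0,0],1],
    [[0.002,0.0001,-0.068],[0,0,0],1],
    [[0.005,0.0002,-0.068],[0,0,0],1],
    [[0.008,0.0004,-0.068],[0,0,0],1]
  ]
}}

```text
clock: 3.4
eef_pos: [0.4536, -0.1307, 0.0139]
ee_rot: [-0.0, 0.723, -0.691, 0.001]
wrist_force: [-0.2, -0.6, 0.3]
gripper_width: 0.0854
```

```bash
cat > look.py <<'E'
import sys
from h import *
n=sys.argv[1]
s=state(); print(s['clock'],s['eef_pos'],s['wrist_force'].round(2))
o=np.array([.5262,-.1225]);a=.0454
R=np.array([[np.cos(a),np.sin(a)],[-np.sin(a),np.cos(a)]])
print('tcp m',R@(s['eef_pos'][:2]-o))
for c in sys.argv[2:]:
    m=camera_model(c);p,d=grab_frame(c);C=cloud(c,d,m);save(f'{c}{n}.png',p if c=='wrist' else cv2.resize(p[150:300,150:340] if c=='scene' else p[120:250,180:400],None,fx=3.5,fy=3.5))
    r=silhouettes(c,'tube')
    for q in r[:1]:
        g=q['region']&(d>0);P=C[g];M=(P[:,:2]-o)@R.T
        k=(abs(M[:,1])<.1)&(M[:,0]>-.08)&(M[:,0]<.2);M=M[k];Z=P[k,2]
        top=Z>np.percentile(Z,95)-.003
        print(c,q['confidence'],'top ridge x',np.median(M[top,0]).round(4),'z',np.percentile(Z,95).round(4),'slope',np.polyfit(M[top,1],M[top,0],1)[0].round(3),'y',np.percentile(M[:,1],[1,99]).round(4),'x',np.percentile(M[:,0],[1,99]).round(4))
E
python3 look.py 2 wrist scene
```

```text
3.4 [ 0.45359909 -0.13066955  0.01390652] [-0.22 -0.64  0.31]
tcp m [-0.07289687 -0.00486618]
wrist 0.64 top ridge x -0.031 z 0.0558 slope -0.018 y [-0.0643  0.0533] x [-0.05   -0.0102]
scene 0.63 top ridge x -0.0317 z 0.0577 slope -0.015 y [-0.0645  0.0538] x [-0.0524 -0.0101]
```

View pics/wrist2.png

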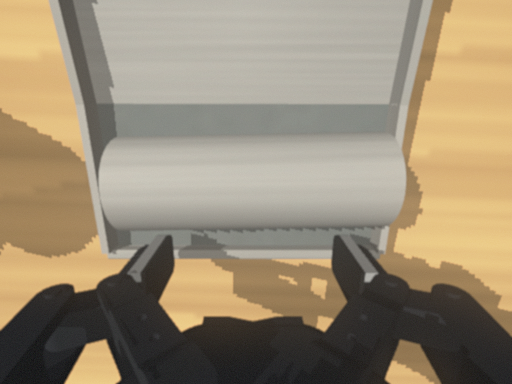

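View pics/scene2.png

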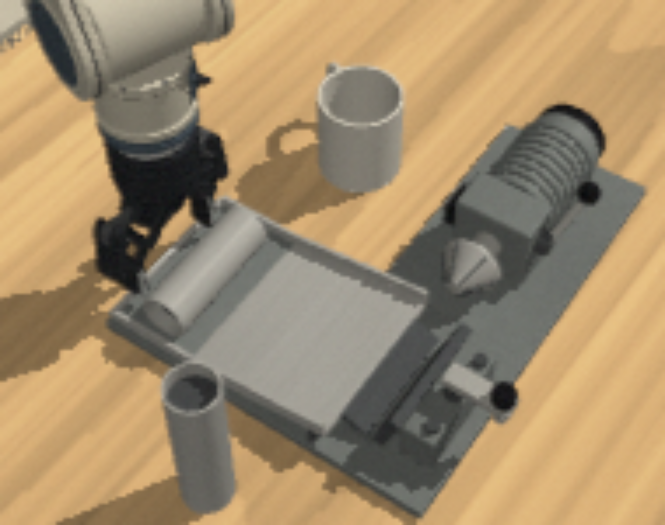

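Both fingertips (at (155,250) and (350,250) in the wrist picture) are over the lip and about 5 mm behind the tube. I'll make contact gently.

Emit:
{"fn": "step_arm", "kwargs": {
  "rows": [
    [[0.001,0,0],[0,0,0],1],
    [[0.002,0.0001,0],[0,0,0],1],
    [[0.003,0.0001,0],[0,0,0],1],
    [[0.004,0.0002,0],[0,0,0],1],
    [[0.005,0.0002,0],[0,0,0],1],
    [[0.006,0.0003,0],[0,0,0],1],
    [[0.007,0.0003,0],[0,0,0],1],
    [[0.008,0.0004,0],[0,0,0],1],
    [[0.0095,0.0004,0],[0,0,0],1],
    [[0.011,0.0005,0],[0,0,0],1]
  ]
}}

```text
clock: 4.43
eef_pos: [0.4639, -0.13, 0.0133]
ee_rot: [0.0, 0.723, -0.691, -0.0]
wrist_force: [-0.4, -0.1, -0.1]
gripper_width: 0.0854
```

Emit:
{"fn": "step_arm", "kwargs": {
  "rows": [
    [[0.002,0.0001,0],[0,0,0],1],
    [[0.004,0.0002,0],[0,0,0],1],
    [[0.006,0.0003,0],[0,0,0],1],
    [[0.008,0.0004,0],[0,0,0],1],
    [[0.01,0.0005,0],[0,0,0],1],
    [[0.012,0.0005,0],[0,0,0],1],
    [[0.014,0.0006,0],[0,0,0],1],
    [[0.016,0.0007,0],[0,0,0],1],
    [[0.018,0.0008,0],[0,0,0],1],
    [[0.02,0.0009,0],[0,0,0],1]
  ]
}}

```text
clock: 5.27
eef_pos: [0.484, -0.1291, 0.0133]
ee_rot: [-0.0, 0.723, -0.691, -0.0]
wrist_force: [-0.4, 0.4, -0.6]
gripper_width: 0.0856
```

```bash
python3 look.py 3 wrist scene
```

```text
5.2667 [ 0.48399372 -0.12910382  0.01330821] [-0.42  0.38 -0.59]
tcp m [-0.0424625  -0.00468151]
wrist 0.92 top ridge x -0.0066 z 0.0558 slope -0.018 y [-0.064   0.0539] x [-0.0263  0.0142]
scene 0.6 top ridge x -0.0052 z 0.0576 slope -0.012 y [-0.0636  0.0524] x [-0.0244  0.0164]
```

View pics/wrist3.png

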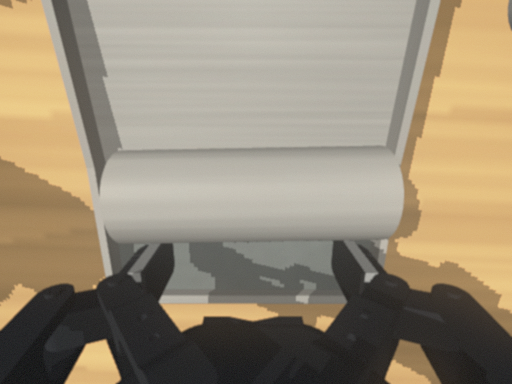

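The wrist picture shows the tube at (252,195), at the ramp's foot and just in front of both fingertips. Next is the ramp.

Emit:
{"fn": "step_arm", "kwargs": {
  "rows": [
    [[0.003,0.0001,0],[0,0,0],1],
    [[0.006,0.0003,0],[0,0,0],1],
    [[0.009,0.0004,0],[0,0,0],1],
    [[0.012,0.0005,0.0004],[0,0,0],1],
    [[0.015,0.0007,0.0008],[0,0,0],1],
    [[0.018,0.0008,0.0012],[0,0,0],1],
    [[0.021,0.001,0.0016],[0,0,0],1],
    [[0.024,0.0011,0.002],[0,0,0],1],
    [[0.027,0.0012,0.0024],[0,0,0],1],
    [[0.03,0.0014,0.0028],[0,0,0],1]
  ]
}}

```text
clock: 6.3
eef_pos: [0.5141, -0.1277, 0.0161]
ee_rot: [0.0, 0.723, -0.691, -0.0]
wrist_force: [-2.5, -0.9, 0.9]
gripper_width: 0.0855
```

Emit:
{"fn": "step_arm", "kwargs": {
  "rows": [
    [[0.003,0.0001,0.0004],[0,0,0],1],
    [[0.006,0.0003,0.0008],[0,0,0],1],
    [[0.009,0.0004,0.0012],[0,0,0],1],
    [[0.012,0.0005,0.0017],[0,0,0],1],
    [[0.015,0.0007,0.0021],[0,0,0],1],
    [[0.018,0.0008,0.0025],[0,0,0],1],
    [[0.021,0.001,0.0029],[0,0,0],1],
    [[0.024,0.0011,0.0034],[0,0,0],1],
    [[0.027,0.0012,0.0038],[0,0,0],1],
    [[0.03,0.0014,0.0042],[0,0,0],1]
  ]
}}

```text
clock: 7.13
eef_pos: [0.5441, -0.1263, 0.0204]
ee_rot: [-0.0, 0.723, -0.691, 0.0]
wrist_force: [-1.2, 0.1, 0.9]
gripper_width: 0.0852
```

```bash
python3 look.py 4 wrist scene
```

```text
7.1333 [ 0.54410579 -0.12631241  0.02036151] [-1.18  0.08  0.85]
tcp m [ 0.01771432 -0.00462113]
wrist 0.78 top ridge x 0.0526 z 0.0628 slope -0.001 y [-0.064   0.0537] x [0.0341 0.0732]
scene 0.98 top ridge x 0.0524 z 0.0652 slope 0.001 y [-0.0639  0.0569] x [0.0326 0.0738]
```

View pics/wrist4.png

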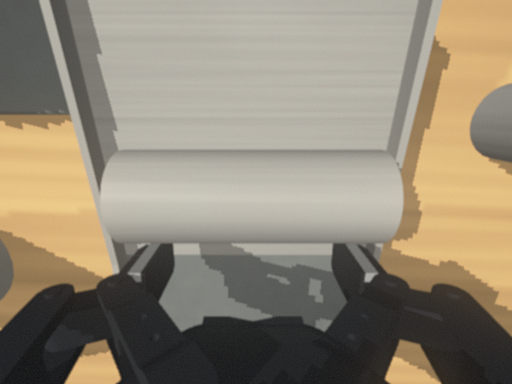

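View pics/scene4.png

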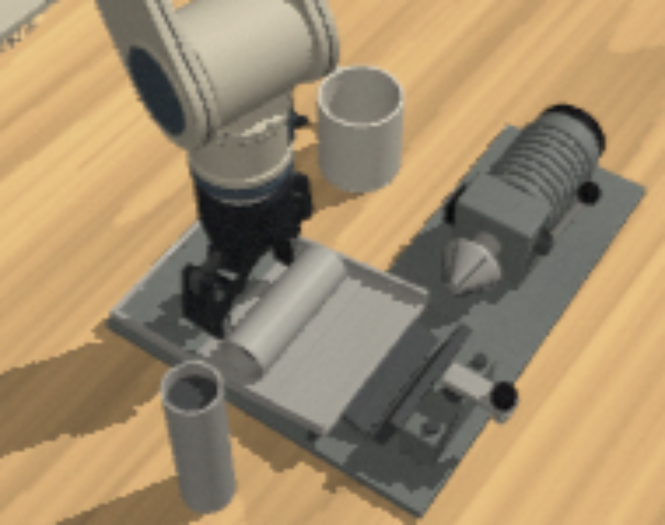

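The tube at (252,197) is now square across both fingertips, mid-ramp, with its axis at about 52 mm. I'll keep going.

Emit:
{"fn": "step_arm", "kwargs": {
  "rows": [
    [[0.003,0.0001,0.0004],[0,0,0],1],
    [[0.006,0.0003,0.0008],[0,0,0],1],
    [[0.009,0.0004,0.0012],[0,0,0],1],
    [[0.012,0.0005,0.0017],[0,0,0],1],
    [[0.015,0.0007,0.0021],[0,0,0],1],
    [[0.018,0.0008,0.0025],[0,0,0],1],
    [[0.021,0.001,0.0029],[0,0,0],1],
    [[0.024,0.0011,0.0034],[0,0,0],1],
    [[0.027,0.0012,0.0038],[0,0,0],1],
    [[0.03,0.0014,0.0042],[0,0,0],1]
  ]
}}

```text
clock: 8.17
eef_pos: [0.5741, -0.1249, 0.0246]
ee_rot: [-0.0, 0.723, -0.691, -0.0]
wrist_force: [-2.4, 0.1, -0.4]
gripper_width: 0.0854
```

Emit:
{"fn": "step_arm", "kwargs": {
  "rows": [
    [[0.003,0.0001,0.0004],[0,0,0],1],
    [[0.006,0.0003,0.0008],[0,0,0],1],
    [[0.009,0.0004,0.0012],[0,0,0],1],
    [[0.012,0.0005,0.0017],[0,0,0],1],
    [[0.015,0.0007,0.0021],[0,0,0],1],
    [[0.018,0.0008,0.0025],[0,0,0],1],
    [[0.021,0.001,0.0029],[0,0,0],1],
    [[0.024,0.0011,0.0034],[0,0,0],1],
    [[0.027,0.0012,0.0038],[0,0,0],1],
    [[0.03,0.0014,0.0042],[0,0,0],1]
  ]
}}

```text
clock: 9.0
eef_pos: [0.6041, -0.1235, 0.0288]
ee_rot: [-0.0, 0.723, -0.691, -0.0]
wrist_force: [-2.2, -0.0, 0.9]
gripper_width: 0.0852
```

```bash
python3 look.py 5 wrist scene
```

```text
9.0 [ 0.60409709 -0.12351764  0.02875638] [-2.24 -0.    0.94]
tcp m [ 0.07777064 -0.0045519 ]
wrist 0.88 top ridge x 0.1127 z 0.0712 slope 0.001 y [-0.064   0.0537] x [0.0942 0.1332]
scene 0.94 top ridge x 0.1118 z 0.0734 slope 0.002 y [-0.0639  0.0557] x [0.091 0.134]
```

View pics/scene5.png

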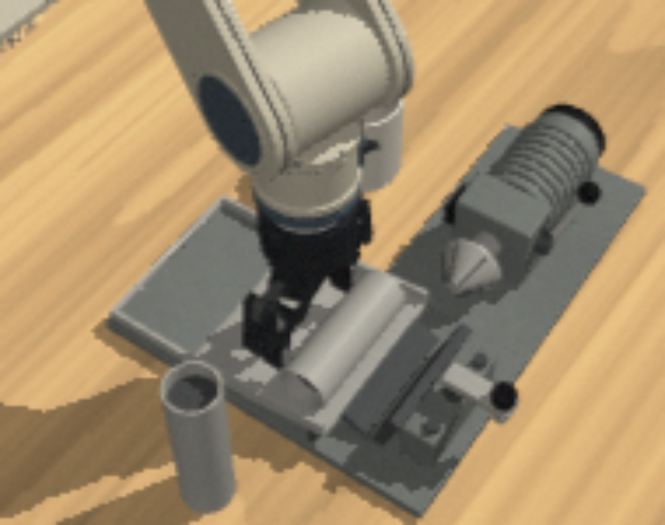

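The tube is still square in front of the fingers, just below the crest, with its axis at about 112 mm. Now over the crest.

Emit:
{"fn": "step_arm", "kwargs": {
  "rows": [
    [[0.003,0.0001,0.0004],[0,0,0],1],
    [[0.006,0.0003,0.0008],[0,0,0],1],
    [[0.009,0.0004,0.0012],[0,0,0],1],
    [[0.012,0.0005,0.0017],[0,0,0],1],
    [[0.015,0.0007,0.0021],[0,0,0],1],
    [[0.0175,0.0008,0.0025],[0,0,0],1],
    [[0.02,0.0009,0.0028],[0,0,0],1],
    [[0.0225,0.001,0.0032],[0,0,0],1],
    [[0.025,0.0011,0.0035],[0,0,0],1],
    [[0.027,0.0012,0.0035],[0,0,0],1]
  ]
}}

```text
clock: 10.03
eef_pos: [0.6311, -0.1223, 0.0323]
ee_rot: [-0.0, 0.723, -0.691, 0.0]
wrist_force: [-2.2, -0.1, 1.2]
gripper_width: 0.0859
```

Emit:
{"fn": "step_arm", "kwargs": {
  "rows": [
    [[0.002,0.0001,0],[0,0,0],1],
    [[0.004,0.0002,0],[0,0,0],1],
    [[0.006,0.0003,0],[0,0,0],1],
    [[0.008,0.0004,0],[0,0,0],1],
    [[0.01,0.0005,0],[0,0,0],1],
    [[0.011,0.0005,0],[0,0,0],1],
    [[0.012,0.0005,0],[0,0,0],1],
    [[0.012,0.0005,0],[0,0,0],1],
    [[0.012,0.0005,0],[0,0,0],1]
  ]
}}

```text
clock: 10.78
eef_pos: [0.6428, -0.1218, 0.0322]
ee_rot: [0.0, 0.723, -0.691, -0.0]
wrist_force: [-0.8, -0.2, 0.2]
gripper_width: 0.0854
```

```bash
python3 look.py 6 wrist scene
```

```text
10.7833 [ 0.64279161 -0.12180831  0.03218651] [-0.76 -0.2   0.23]
tcp m [ 0.11650287 -0.00460046]
wrist 0.89 top ridge x 0.1612 z 0.0708 slope 0.001 y [-0.0638  0.0536] x [0.1422 0.1817]
scene 0.71 top ridge x 0.1602 z 0.0728 slope -0.001 y [-0.0639  0.0564] x [0.1286 0.1816]
```

View pics/scene6.png

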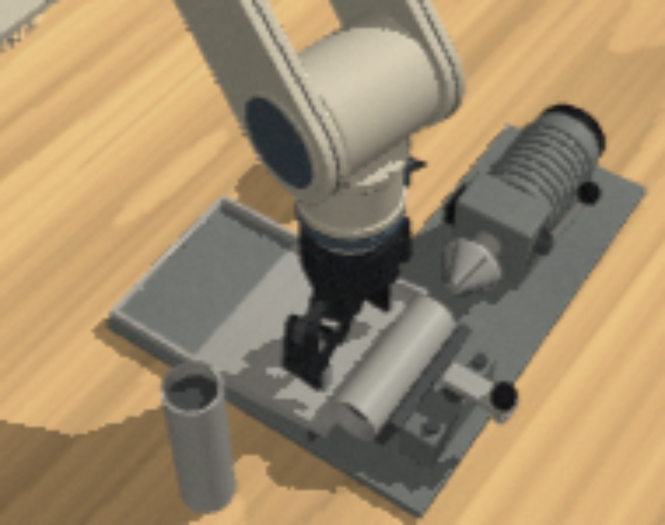

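View pics/wrist6.png

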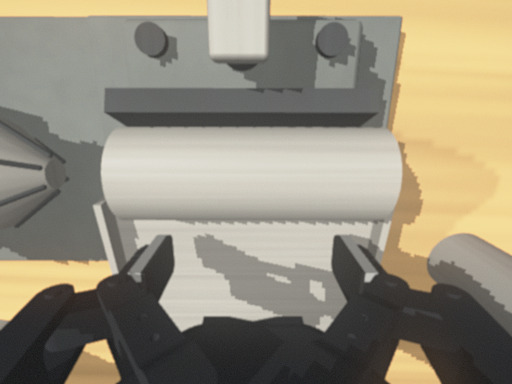

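The tube at (252,172) has dropped into the vee against the jaw, clear of the fingers. Top height is 70.8 mm, against 71 expected. I'll withdraw.

Emit:
{"fn": "step_arm", "kwargs": {
  "rows": [
    [[-0.006,-0.0003,0.002],[0,0,0],1],
    [[-0.018,-0.0008,0.008],[0,0,0],1],
    [[-0.035,-0.0016,0.025],[0,0,0],1],
    [[-0.055,-0.0025,0.05],[0,0,0],1],
    [[-0.075,-0.0034,0.08],[0,0,0],1],
    [[-0.095,-0.0043,0.11],[0,0,0],1],
    [[-0.11,-0.005,0.14],[0,0,0],1],
    [[-0.12,-0.0055,0.16],[0,0,0],1],
    [[-0.12,-0.0055,0.16],[0,0,0],1],
    [[-0.12,-0.0055,0.16],[0,0,0],1]
  ]
}}

```text
clock: 11.82
eef_pos: [0.5229, -0.1276, 0.1936]
ee_rot: [-0.001, 0.723, -0.691, 0.001]
wrist_force: [0.9, -0.7, -0.0]
gripper_width: 0.0853
```

```bash
python3 look.py 7 wrist scene top
python3 - <<'E'
from h import *
for c in ['scene','top']:
    p,d=grab_frame(c);C=cloud(c,d,camera_model(c))
    for t in ['standing_tube','mug','mallet']:
        r=silhouettes(c,t)
        if r: g=r[0]['region']&(d>0); print(c,t,round(r[0]['confidence'],2),r[0]['centre'],np.median(C[g],0).round(4))
print(state()['clock'])
E
```

```text
11.8167 [ 0.5228912  -0.12757101  0.193624  ] [ 0.87 -0.69 -0.01]
tcp m [-0.00353553 -0.00491561]
wrist 0.65 top ridge x 0.132 z 0.0314 slope 0.08 y [-0.0825  0.0975] x [-0.0769  0.173 ]
scene 0.66 top ridge x 0.1599 z 0.0725 slope -0.006 y [-0.0638  0.0908] x [0.129  0.1819]
top 0.65 top ridge x 0.1589 z 0.0724 slope -0.019 y [0.0047 0.0539] x [0.1384 0.1789]
scene standing_tube 0.63 [206.2, 274.1] [ 0.6271 -0.2814  0.1125]
scene mug 0.71 [254.3, 186.1] [0.5125 0.0665 0.059 ]
scene mallet 0.82 [137.6, 312.8] [ 0.552  -0.467   0.0414]
top standing_tube 0.34 [255.9, 151.5] [0.658  0.03   0.0225]
top mug 0.84 [230.0, 204.7] [0.5116 0.0818 0.024 ]
top mallet 0.67 [416.3, 223.1] [ 0.5348 -0.4649  0.0417]
12.5167
```

View pics/scene7.png

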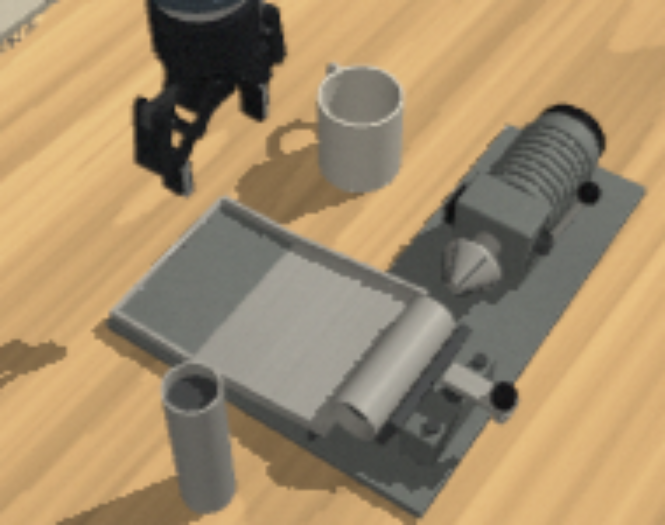

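The tube lies in the vee against the jaw, at (395,365) in the enlarged picture. The hand is clear and the bystanders haven't moved.

```bash
python3 -c "
from workcell import *
print(close_job())"
```

```text
the job is handed in; nothing more can be done
None
```

The tube is in the vee rest against the rear jaw, and the job is handed in; no verdict was reported. I pushed it from behind with both open fingertips, at up to about 36 mm/s, up the ramp and over the crest. It settled in by itself, and I backed the hand off and up. The clock read about 12.5 s of the allowed 32 s.

**Last checks**
- **Tube height:** the top measured 70.8 mm in the wrist camera and 72.8 mm in the scene camera, against 71 mm expected.
- **Tube position along the ramp:** it measured 159–161 mm against 157 mm. I put the 2–4 mm difference down to my fit of the machine's position, since the tube lay visibly against the jaw.
- **Tube lengthways and angle:** it was about 5 mm off the middle. It was within about 0.001 rad of square just before the hand was withdrawn.
- **Force:** the wrist reading never passed about 2.7 N at the end of any move.
- **Bystanders:** in the scene camera all three were within about 3 mm of where they started.

**Readings that disagreed:** After the hand was withdrawn, some detections were wrong. The wrist and top views gave bad outlines for the tube, and the top view mistook part of the machine for the standing tube, with low confidence. For the final state I relied on the scene camera and its picture, which showed everything in place.

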